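# Swing the hold-down arms over the alternator's ears

## Task

Get the alternator ready to be bolted down: with a fingertip, push each of the fixture's two hold-down arms round on its post until its tip lies centred over the bolt hole of the mounting ear on its own side, and leave both there. Push the arms gently and do not grip them, and do not shift or lift the alternator or disturb the parts and tools lying around.

Things in the scene. Friction and masses are not known exactly. Their poses are not given: they have to be found in the camera images.
- fixture: dark steel base plate fixed to the bench, 150 x 360 x 15 mm (its x, y, z); origin under its centre on the bench top. It carries two steel posts on its y axis, 145 mm left (+y) and right (-y) of its centre; on each post a hold-down arm swings level. It does not move.
- alternator: alternator (about 3.5 kg, loose) standing pulley-up in the middle of the plate; origin at the centre of its underside, which lies 15 mm above the bench. Round body 112 mm across, its shoulder 68 mm above its underside; the grooved pulley on top (55 mm across) reaches to 103 mm. Two mounting ears stick out along its +y and -y.
- left_ear (a point): centre of the top face of the alternator's left mounting ear (the bolt hole there): a round aluminium ear 30 mm across, its top 65 mm above the bench, 72 mm from the alternator's axis, joined to the body
- right_ear (a point): the same point of the right mounting ear
- left_pivot (a point): the axis of the left arm's pivot, at the height of the arm's top face (83 mm above the bench); a bolt head 16 mm across stands 8 mm higher here and the arm's hub is 30 mm across
- right_pivot (a point): the same point of the right arm's pivot
- left_arm_tip (a point): the centre of the rounded tip of the left hold-down arm, on its top face (83 mm above the bench), 75.5 mm from the pivot axis. The arm is a straight steel bar 16 mm wide (tip 18 mm) and 14 mm thick, reaching 84.5 mm from the pivot, its underside 69 mm above the bench, so that it passes 4 mm over the ear. Below the bar there is only air down to the base plate (15 mm above the bench) or, at the ear, the ear.
- right_arm_tip (a point): the same point of the right hold-down arm
- left_arm (a joint): angle of the left arm in rad: 0 points straight at the fixture's centre, positive is counter-clockwise seen from above; stops at -2.4 and 2.4. Light friction (about 2 N at 50 mm from the pivot), no spring: it stays where it is left. It starts at 0.8 to 2.0, tip away from the alternator on the side far from the robot. It swings level only.
- right_arm (a joint): the same for the right arm: starts at 0.8 to 2.0, which is on the side near the robot
- bearing: bystander: steel bearing ring 52 mm across, 16 mm high, lying on the bench; origin at the centre of its underside
- spare_pulley: bystander: dark spare pulley 56 mm across, 36 mm high, on the bench; origin at the centre of its underside
- grease_tin: bystander: dark tin 66 mm across, 65 mm high, on the bench; origin at the centre of its underside
- wrench: bystander: open-ended wrench 160 mm long lying on the bench along its x; origin under its middle
Mind the look-alikes: they are no part of the job. What is shaped like the alternator but blue, orange or red is not meant.

How it is judged:
By the outcome, as a careful person would: the job done as asked, in the order asked, and still so for the second after the job is handed in, with the robot touching nothing.
It also fails if it takes over 59 s, if anything falls off the work surface, if the arm or the gripper's body presses on something with over 40 N, if the wrist force passes 120 N, or if a joint passes its speed limit or range.

## Robot

A 6-joint arm with a two-finger parallel gripper is mounted at the origin on the work surface. World frame = base frame: x ahead of the robot, y to its left, z up, the work surface at z = 0. Lengths are in m, angles in degrees, forces in N, time in s.
With the tool pointing down it reaches from about 0.35 to 0.875 m from the base axis. Payload 4.2 kg.
Tool frame: the origin (TCP) lies at the very end of the fingers, on their centre line; the grasp point (between the pads) lies 19 mm behind it (r.grip_point_offset is the distance from the TCP to the grasp point, in m); z points along the fingers, y is the line along which they close (so a half turn about z gives the same grasp; the last joint's range is limited). The gripper opens to 87 mm and grips with 3 to 60 N. Pads are 19 mm wide; open, the fingers measure 117 mm over their backs; the gripper's body (75 mm by 190 mm) begins 51 mm behind the grasp point.
Start: joints at [91.364, 22.042, 0.453, 0, -68.411, -14.817], TCP at [0.145, 0.608, 0.223] pointing down, gripper open.
Joint ranges: [-179.83, 179.83], [-69.29, 118.12], [-61.27, 80.66], [-181.25, 117.63], [-171.15, -9.14], [-177.46, 177.46]. Speed limits (degrees/s): [159.86, 159.86, 180, 180, 180, 180].

## Interface

Orientations are given as a 3x3 rotation matrix whose columns are the frame's x, y, z axes.
In Python, from station import r, cams gives the robot as it stands. The module is installed in compiled form; this text tells all that it offers.
- The arm moves only by the shell command python3 -m handwheel 'ROWS'. ROWS is JSON, a list that holds one entry, the list of rows, each a list of 7 numbers: the turn, a rotation vector about the tool's x, y, z in units of 6 degrees (1.0 is 6 degrees), then the shift along the tool's x, y, z in m, then the finger opening in m, from 0 to 0.087. In form: [[[ax, ay, az, x, y, z, jaw], ...]]. A call has 1 to 12 rows; each row shifts and turns the commanded pose from where the row before left it, along the tool's axes as they then stand; what a row does not reach is not made up. A row lasts 1/10 s, in which the tool goes at most 50 mm and 8.59 degrees, less where a joint would pass 70% of its speed; a pose out of reach is approached as far as the arm can. A call with a gripper value outside its range is refused whole. The fingers move at their own pace and stop on an object; the grip force is fixed at half the most. Time passes only in rows, so rows that do not move let the fingers close. It gives the time, the measured TCP pose, the force, the opening and the grip force at its end, in the units of the state.
- r.sense(): the state, without advancing time (a new reading comes with each control period).
- cams.capture(name): name is "side" or "top" or "wrist"; returns the picture (400x640x3 uint8, red, green, blue); there is no depth.
- cams.get_calibration(name): a dict with "camera_matrix" (3x3 intrinsics, pixels), "k1" (the pictures are not rectified: a ray, as slopes to the right and down, at radius r is drawn at 1 + k1 r^2 times it, then the intrinsics apply), "rvec" (rotation vector, rad) and "tvec" (3), from world to camera coordinates, as OpenCV has them; the wrist camera has in their place "T_tool_cam" (4x4, takes a point from camera to tool coordinates, whose origin is the TCP and whose axes are the flange's). Camera axes: x right, y down, z forward; pixel columns grow to the right and rows downward; lengths in m; the calibration is good to about 2 mm. A picture is of the moment at which its call begins: read the wrist's pose just before it. get_calibration takes no time and is no camera call.
- r.finish_job(): hands the job in; it is judged then, once.
The state is a dict: "time_s": time; "joints": joint angles; "joint_velocities": joint speeds; "effort": joint torques, N m; "tcp_pos": TCP position; "ee_rot": TCP orientation; "wrist_force": force on the tool from outside, world axes, zero at the start; "moment": the same for the moment, N m; "gripper_width": opening from 0.0 (shut) to 1.0 (fully open); "gripper_force": force on a finger pad.
Only numpy, scipy, OpenCV 4.12 (cv2) and the standard library are available. Lean on these libraries where they do the work, as an engineer would, in place of code of your own. Each camera call takes 0.05 s, during which the arm holds its last target. There are 200 camera calls.

## Working session

There is one attempt and no reset: what is moved stays moved. The work goes in short steps, Python scripts to look and compute and a shell command to move; the robot and the scene stay as the last step left them, time stands still between calls to the robot, and variables do not carry over. Pictures are saved under pics/ and viewed, at most 10 in all, crops included, and the job is handed in when it is done.

```bash
mkdir -p pics; cat > h.py <<'E'
import numpy as np, cv2
from station import r, cams
def cap(n,f):
    s=r.sense(); im=cams.capture(n); cv2.imwrite('pics/'+f,im[:,:,::-1]); return s,im
def ray(n,uv,s=None):
    c=cams.get_calibration(n); K=np.array(c['camera_matrix']); k=float(np.ravel(c['k1'])[0])
    d=cv2.undistortPoints(np.array([[uv]],float),K,np.array([k,0,0,0,0.]))[0,0]; d=np.array([d[0],d[1],1])
    if n=='wrist':
        T=np.array(c['T_tool_cam']); R=np.array(s['ee_rot'])
        return R@T[:3,3]+np.array(s['tcp_pos']), R@T[:3,:3]@d
    R=cv2.Rodrigues(np.array(c['rvec'],float))[0]; t=np.ravel(c['tvec'])
    return -R.T@t, R.T@d
def onz(n,uv,z,s=None):
    o,d=ray(n,uv,s); return o+d*(z-o[2])/d[2]
E
python3 - <<'E'
from h import *
s,_=cap('top','top1.png'); cap('side','side1.png')
print(s)
for n in('top','side'): print(ray(n,(320,200)))
E
```

```text
{'time_s': 0.0, 'joints': array([ 9.13630466e+01,  2.20884934e+01,  3.79777307e-01, -2.98924838e-02,
       -6.84110572e+01, -1.48165544e+01]), 'joint_velocities': array([-0.06628381, -0.07660257, -0.02837275,  0.01020996, -0.04808259,
        0.12653911]), 'effort': array([-1.21837405e-05, -3.90664852e+01,  1.87406623e+01,  4.21976477e+00,
        1.09374206e-02, -1.94520958e-04]), 'tcp_pos': array([0.14524718, 0.60726378, 0.22148114]), 'ee_rot': array([[ 9.72514244e-01, -2.32842984e-01, -4.35259904e-04],
       [-2.32843382e-01, -9.72511976e-01, -2.10133808e-03],
       [ 6.59863592e-05,  2.14492860e-03, -9.99997697e-01]]), 'wrist_force': array([-0.4717786 ,  0.7020711 , -0.36475718]), 'moment': array([ 0.00628231, -0.03523495, -0.02273701]), 'gripper_force': 0.0, 'gripper_width': 1.0008105602182114}
(array([ 0.39653721, -0.04892164,  0.97141493]), array([ 0.16888912, -0.00302266, -0.98566201]))
(array([ 0.25501291, -0.91348996,  0.76211169]), array([ 0.26524894,  0.75628482, -0.59829342]))
```

View pics/top1.png

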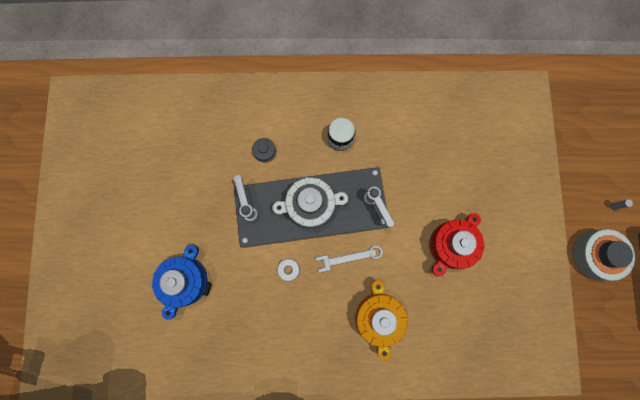

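View pics/side1.png

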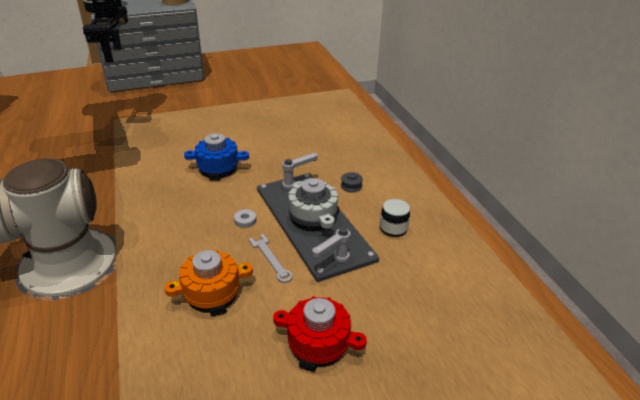

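The top view has x up and y to the left. Four things could be taken for the alternator: grey at (310,202), blue at (177,282), orange at (382,320) and red at (459,246). I choose the grey one on the dark plate. Its left arm runs from pivot (246,211) to tip (239,180), and its right arm from (374,194) to (390,222). The tin is at (341,133), the spare pulley at (263,150), the bearing at (288,270) and the wrench at (350,259). I'll check the choice in a close crop.

```bash
python3 - <<'E'
from h import *
im=cv2.imread('pics/top1.png')[150:260,225:405]
cv2.imwrite('pics/crop1.png',cv2.resize(im,None,fx=4.4,fy=4.4,interpolation=cv2.INTER_CUBIC))
for n,uv,z in [('Lear',(280,208),.065),('Rear',(341,199),.065),('Lpiv',(246,211),.09),('Rpiv',(374,194),.09),('Ltip',(239,181),.083),('Rtip',(390,222),.083),('pul',(310,199),.118),('tin',(341,131),.065),('spare',(263,149),.036),('bolt1',(375,173),.015),('bolt2',(244,240),.015)]:
    print(n,onz('top',uv,z).round(4))
c=cams.get_calibration('wrist'); print(c)
E
```

```text
Lear [0.5344 0.0394 0.065 ]
Rear [ 0.5537 -0.0996  0.065 ]
Lpiv [0.5247 0.1121 0.09  ]
Rpiv [ 0.5598 -0.1719  0.09  ]
Ltip [0.5942 0.1305 0.083 ]
Rtip [ 0.4976 -0.2064  0.083 ]
pul [ 0.5452 -0.0301  0.118 ]
tin [ 0.7158 -0.1028  0.065 ]
spare [0.6827 0.084  0.036 ]
bolt1 [ 0.6257 -0.1865  0.015 ]
bolt2 [0.4662 0.1293 0.015 ]
{'camera_matrix': array([[347.84770966,   0.        , 324.97727278],
       [  0.        , 347.84770966, 192.34448502],
       [  0.        ,   0.        ,   1.        ]]), 'k1': -0.04768506420014338, 'T_tool_cam': array([[-1.02588369e-03, -9.66613730e-01, -2.56235916e-01,
         7.08567523e-02],
       [ 9.99999050e-01, -7.55684681e-04, -1.15295130e-03,
        -1.01843053e-03],
       [ 9.20824998e-04, -2.56236855e-01,  9.66613587e-01,
        -1.60841411e-01],
       [ 0.00000000e+00,  0.00000000e+00,  0.00000000e+00,
         1.00000000e+00]])}
```

View pics/crop1.png

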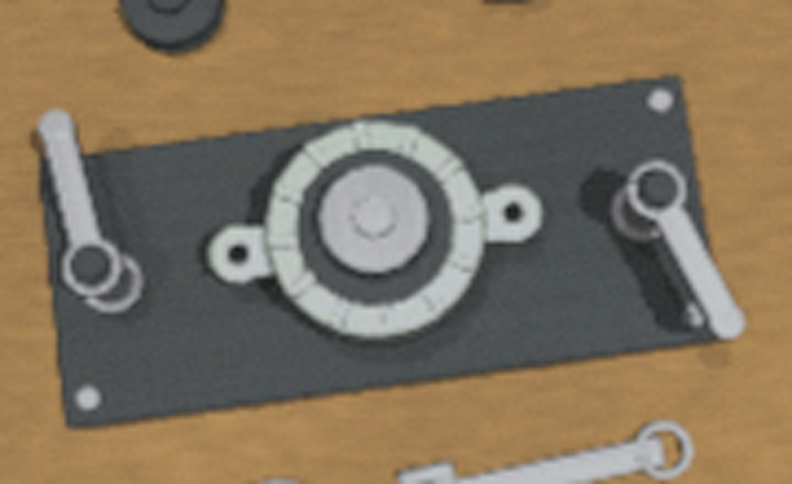

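The crop confirms the grey alternator between the two arms. Crop pixels: ear holes at (239,254) and (513,212), pivot bolts at (90,264) and (656,189), tips at about (57,125) and (730,325).

```bash
python3 - <<'E'
from h import *
f=lambda u,v,z: onz('top',(225+(u-1.7)/4.4,150+(v-1.7)/4.4),z)[:2]
P=dict(Le=f(239,254,.065),Re=f(513,212,.065),Lp=f(90,264,.091),Rp=f(656,189,.091),Lt=f(57,125,.083),Rt=f(730,325,.083),pul=f(373,215,.12))
for k,v in P.items(): print(k,v.round(4))
d=lambda a,b:(np.linalg.norm(P[b]-P[a]).round(4),np.degrees(np.arctan2(*(P[b]-P[a])[::-1])).round(1))
for a,b in ['Rp Lp','Re Le','Lp Lt','Rp Rt','Lp Le','Rp Re']and[x.split() for x in ['Rp Lp','Re Le','Lp Lt','Rp Rt','Lp Le','Rp Re']]: print(a,b,d(a,b))
E
```

```text
Le [0.5359 0.0419]
Re [ 0.5564 -0.1002]
Lp [0.5276 0.1141]
Rp [ 0.5629 -0.1712]
Lt [0.6011 0.1339]
Rt [ 0.4943 -0.2074]
pul [ 0.546  -0.0288]
Rp Lp (np.float64(0.2875), np.float64(97.0))
Re Le (np.float64(0.1435), np.float64(98.2))
Lp Lt (np.float64(0.0761), np.float64(15.1))
Rp Rt (np.float64(0.0776), np.float64(-152.2))
Lp Le (np.float64(0.0727), np.float64(-83.5))
Rp Re (np.float64(0.0713), np.float64(95.2))
```

```bash
python3 -m handwheel '[[[0,0,0,0.0288,0.019,0,0.04],[0,0,0,0.0288,0.019,0,0.02],[0,0,0,0.0288,0.019,0,0],[0,0,0,0.0288,0.019,0,0],[0,0,0,0.0288,0.019,0,0],[0,0,0,0.0288,0.019,0,0],[0,0,0,0.0288,0.019,0,0],[0,0,0,0.0288,0.019,0,0],[0,0,0,0.0288,0.019,0,0],[0,0,0,0.0288,0.019,0,0],[0,0,0,0.0288,0.019,0,0],[0,0,0,0.0288,0.019,0,0]]]'
python3 -m handwheel '[[[0,0,0,0.0288,0.019,0,0],[0,0,0,0.0288,0.019,0,0],[0,0,0,0.0288,0.019,0,0],[0,0,0,0.0288,0.019,0,0],[0,0,0,0.0288,0.019,0,0],[0,0,0,0.0288,0.019,0,0]]]'
python3 -m handwheel '[[[0,0,1.28,0,0,0,0],[0,0,1.28,0,0,0,0],[0,0,1.28,0,0,0,0],[0,0,1.28,0,0,0,0],[0,0,1.28,0,0,0,0],[0,0,1.28,0,0,0,0],[0,0,1.28,0,0,0,0],[0,0,1.28,0,0,0,0],[0,0,0,0,0,0,0],[0,0,0,0,0,0,0]]]'
python3 - <<'E'
from h import *
s,_=cap('wrist','w1.png'); R=s['ee_rot'];print(s['tcp_pos'],np.degrees(np.arctan2(R[1,0],R[0,0])),s['time_s'])
E
```

```text
time_s: 1.3
tcp_pos: [0.429, 0.3043, 0.2222]
ee_rot: [[0.973, -0.233, -0.001], [-0.233, -0.973, -0.0], [-0.0, 0.001, -1.0]]
wrist_force: [-0.1, -0.3, -0.2]
gripper_width: 0.031
gripper_force: 0.0
time_s: 1.9
tcp_pos: [0.5705, 0.1534, 0.222]
ee_rot: [[0.973, -0.233, -0.001], [-0.233, -0.973, -0.0], [-0.001, 0.001, -1.0]]
wrist_force: [-0.1, 1.2, 0.6]
gripper_width: 0.005
gripper_force: 0.0
time_s: 2.9
tcp_pos: [0.5698, 0.1545, 0.2222]
ee_rot: [[0.263, -0.965, -0.001], [-0.965, -0.263, -0.0], [0.0, 0.001, -1.0]]
wrist_force: [0.1, 0.7, 0.0]
gripper_width: 0.005
gripper_force: 0.0
[0.56979181 0.15453823 0.22219601] -74.73591367543851 2.9
```

View pics/w1.png

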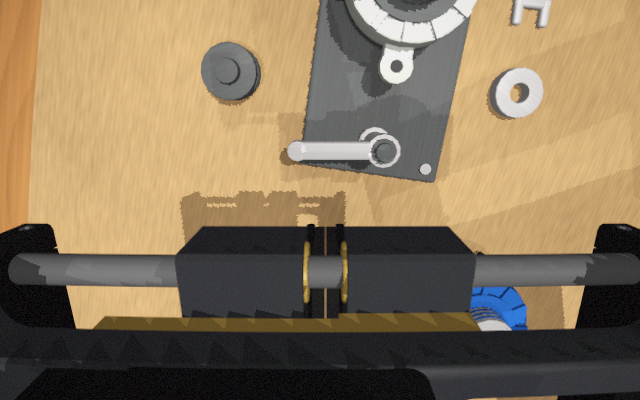

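The wrist view shows the left arm with pivot bolt at (384,150) and tip at about (298,151), and the left ear hole at (396,67). The path down behind the bar is clear.

```bash
python3 - <<'E'
from h import *
s=r.sense();R=s['ee_rot'];t=s['tcp_pos']
for n,uv,z in [('Lp',(384,150),.091),('Lt',(298,151),.083),('Le',(396.5,67),.065),('spare',(228,70),.036)]:
    p=onz('wrist',uv,z,s); print(n,p.round(4),(R.T@(p-t)).round(4))
E
```

```text
Lp [0.5308 0.1142 0.091 ] [0.0287 0.0482 0.1313]
Lt [0.6009 0.1354 0.083 ] [ 0.0267 -0.025   0.1393]
Le [0.5369 0.0444 0.065 ] [0.0976 0.0607 0.1573]
spare [0.6862 0.0849 0.036 ] [ 0.0978 -0.094   0.1862]
```

```bash
python3 -m handwheel '[[[0,0,0,0,0,0.03,0],[0,0,0,0,0,0.03,0],[0,0,0,0,0,0.03,0],[0,0,0,0,0,0.03,0],[0,0,0,0,0,0.02,0],[0,0,0,0,0,0.009,0],[0,0,0,0.003,0,0,0],[0,0,0,0.003,0,0,0],[0,0,0,0,0,0,0]]]'
python3 -m handwheel '[[[0,0,0.833,0.0044,-0.0014,0,0],[0,0,0.833,0.0044,-0.0014,0,0],[0,0,0.833,0.0044,-0.0014,0,0],[0,0,0.833,0.0044,-0.0014,0,0],[0,0,0.833,0.0044,-0.0014,0,0],[0,0,0.833,0.0044,-0.0014,0,0],[0,0,0,0,0,0,0]]]'
python3 - <<'E'
from h import *
s=r.sense();R=s['ee_rot'];t=s['tcp_pos']
print(R.T@(np.array([.529,.114,.083])-t), np.degrees(np.arctan2(R[1,0],R[0,0])))
s,im=cap('wrist','w2.png')
E
```

```text
time_s: 3.85
tcp_pos: [0.5726, 0.1489, 0.075]
ee_rot: [[0.261, -0.965, 0.003], [-0.965, -0.261, 0.001], [-0.0, -0.003, -1.0]]
wrist_force: [1.1, 0.4, 0.4]
gripper_width: 0.006
gripper_force: 0.0
time_s: 4.55
tcp_pos: [0.5825, 0.1235, 0.0752]
ee_rot: [[-0.257, -0.966, 0.004], [-0.966, 0.257, 0.002], [-0.003, -0.003, -1.0]]
wrist_force: [1.3, 0.8, 1.0]
gripper_width: 0.005
gripper_force: 0.5
[ 0.02290073  0.04928923 -0.00805408] -104.87319663910117
```

View pics/w2.png

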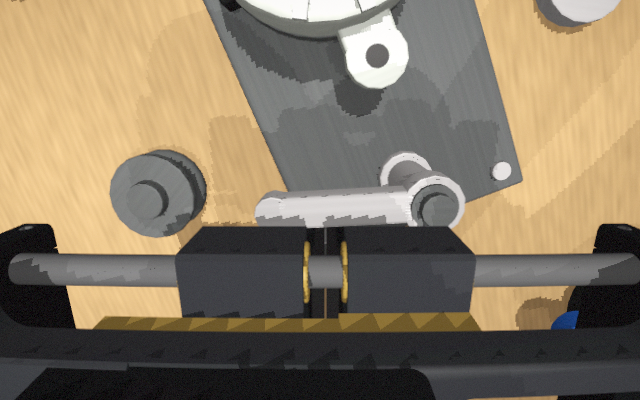

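The left arm now runs across the picture just ahead of the finger, from pivot (438,208) to tip at about (272,210), with the ear hole at (377,55). I'll work out the arm's angle.

```bash
python3 - <<'E'
from h import *
s=r.sense();R=s['ee_rot'];t=s['tcp_pos']
for n,uv,z in [('Lp',(438,208),.091),('Lt',(270,210),.083),('Le',(377,55),.065)]:
    p=onz('wrist',uv,z,s); print(n,p.round(4),(R.T@(p-t)).round(4))
E
```

```text
Lp [0.5292 0.1134 0.091 ] [ 0.0234  0.0486 -0.0162]
Lt [0.6025 0.0977 0.083 ] [ 0.0199 -0.0262 -0.008 ]
Le [0.537  0.0432 0.065 ] [0.0893 0.0233 0.0097]
```

```bash
python3 -m handwheel '[[[0,0,0.833,0.0044,-0.0017,0,0],[0,0,0.833,0.0044,-0.0017,0,0],[0,0,0.833,0.0044,-0.0017,0,0],[0,0,0.833,0.0044,-0.0017,0,0],[0,0,0.833,0.0044,-0.0017,0,0],[0,0,0.833,0.0044,-0.0017,0,0],[0,0,0.833,0.0044,-0.0017,0,0],[0,0,0.833,0.0044,-0.0017,0,0],[0,0,0.833,0.0044,-0.0017,0,0],[0,0,0.833,0.0044,-0.0017,0,0],[0,0,0.833,0.0044,-0.0017,0,0],[0,0,0,0,0,0,0]]]'
python3 - <<'E'
from h import *
s=r.sense();R=s['ee_rot'];t=s['tcp_pos']
print(R.T@(np.array([.529,.1138,.083])-t),R.T@(np.array([.5367,.0434,.065])-t), np.degrees(np.arctan2(R[1,0],R[0,0])))
s,im=cap('wrist','w3.png')
E
```

```text
time_s: 5.8
tcp_pos: [0.5655, 0.0757, 0.0746]
ee_rot: [[-0.938, -0.346, 0.002], [-0.346, 0.938, 0.0], [-0.002, -0.0, -1.0]]
wrist_force: [0.1, -1.0, 1.5]
gripper_width: 0.005
gripper_force: 0.5
[ 0.02107797  0.04833248 -0.00849361] [ 0.038247   -0.02037814  0.0094932 ] -159.75785729530708
```

View pics/w3.png

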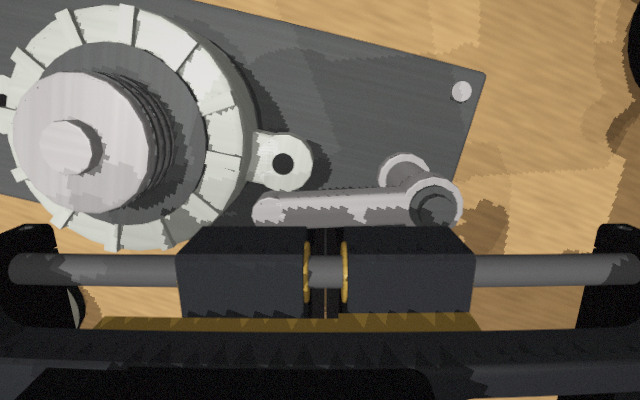

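The ear hole is at (283,163), the tip at about (268,212) and the pivot at (436,206). The arm follows the finger well.

```bash
python3 - <<'E'
from h import *
s=r.sense();R=s['ee_rot'];t=s['tcp_pos']
P={}
for n,uv,z in [('Lp',(436,206),.091),('Lt',(268,212),.083),('Le',(283,163),.065)]:
    p=onz('wrist',uv,z,s); P[n]=p; print(n,p.round(4),(R.T@(p-t)).round(4))
a=lambda q:np.degrees(np.arctan2(*(P[q]-P['Lp'])[1::-1]))
print(a('Lt'),a('Le'))
E
```

```text
Lp [0.5257 0.1133 0.091 ] [ 0.0243  0.0488 -0.0167]
Lt [0.5566 0.0452 0.083 ] [ 0.019  -0.0258 -0.0086]
Le [0.5363 0.0435 0.065 ] [ 0.0386 -0.0203  0.0093]
-65.62023360941006 -81.34348178727284
```

```bash
python3 -m handwheel '[[[0,0,0.722,0.0038,-0.0015,0,0],[0,0,0.722,0.0038,-0.0015,0,0],[0,0,0.722,0.0038,-0.0015,0,0],[0,0,0,0,0,0,0]]]'
python3 - <<'E'
from h import *
s,im=cap('wrist','w4.png')
R=s['ee_rot'];t=s['tcp_pos']
print(R.T@(np.array([.529,.1138,.083])-t),R.T@(np.array([.5367,.0434,.065])-t), np.degrees(np.arctan2(R[1,0],R[0,0])))
cv2.imwrite('pics/w4c.png',cv2.resize(cv2.imread('pics/w4.png')[110:260,210:480],None,fx=2.9,fy=2.9,interpolation=cv2.INTER_CUBIC))
E
```

```text
time_s: 6.25
tcp_pos: [0.5554, 0.0685, 0.074]
ee_rot: [[-0.992, -0.127, 0.001], [-0.127, 0.992, 0.0], [-0.001, 0.0, -1.0]]
wrist_force: [0.7, 0.2, 0.5]
gripper_width: 0.007
gripper_force: 0.4
[ 0.02041754  0.04827289 -0.00900396] [ 0.02172334 -0.02253644  0.00899003] -172.71054466758355
```

View pics/w4c.png

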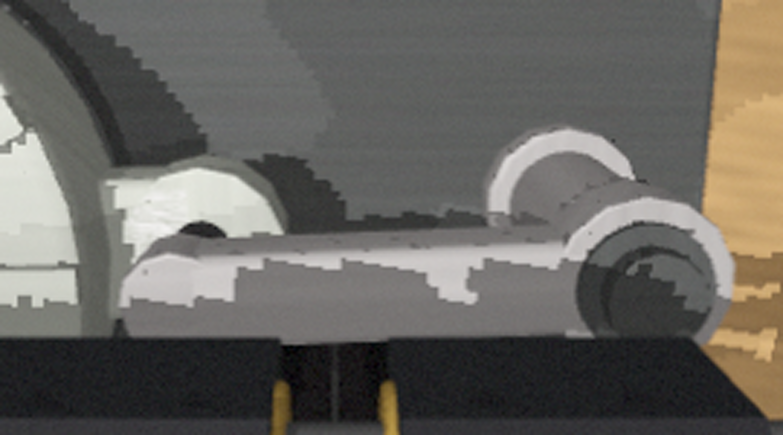

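The close crop shows the tip almost covering the ear hole (hole edge at crop (200,230)). The top front edge of the bar runs from about (230,260) to (480,246), and the tip's left end is at about (125,295).

```bash
python3 - <<'E'
from h import *
s=r.sense();R=s['ee_rot'];t=s['tcp_pos']
for n,(u,v),z in [('edge1',(230,260),.083),('edge2',(480,246),.083),('tipend',(122,297),.083),('tipfront',(165,253),.083),('bolt',(650,288),.091),('holefar',(202,221),.065)]:
    p=onz('wrist',(210+u/2.9,110+v/2.9),z,s); print(n,p.round(4),(R.T@(p-t)).round(4))
E
```

```text
edge1 [0.5324 0.05   0.083 ] [ 0.0252 -0.0155 -0.0092]
edge2 [0.5252 0.0885 0.083 ] [ 0.0274  0.0236 -0.0092]
tipend [0.5406 0.0336 0.083 ] [ 0.0191 -0.0328 -0.0092]
tipfront [0.5325 0.0398 0.083 ] [ 0.0263 -0.0256 -0.0092]
bolt [0.5263 0.1135 0.091 ] [ 0.023   0.0483 -0.0172]
holefar [0.5314 0.0432 0.065 ] [ 0.027  -0.0221  0.0088]
```

```bash
python3 -m handwheel '[[[0,0,0.25,0.0013,-0.0005,0,0],[0,0,0.25,0.0013,-0.0005,0,0],[0,0,0,0,0,0,0],[0,0,0,-0.005,0,0,0],[0,0,0,-0.015,0,0,0],[0,0,0,0,0,-0.03,0],[0,0,0,0,0,-0.04,0],[0,0,0,0,0,-0.04,0],[0,0,0,0,0,-0.02,0]]]'
python3 -m handwheel '[[[0,0,0,0.006,-0.0284,0,0],[0,0,0,0.006,-0.0284,0,0],[0,0,0,0.006,-0.0284,0,0],[0,0,0,0.006,-0.0284,0,0],[0,0,0,0.006,-0.0284,0,0],[0,0,0,0.006,-0.0284,0,0],[0,0,0,0.006,-0.0284,0,0],[0,0,0,0.006,-0.0284,0,0],[0,0,0,0.006,-0.0284,0,0],[0,0,0,0.006,-0.0284,0,0]]]'
python3 -m handwheel '[[[0,0,-1.4,0,0,0,0],[0,0,-1.4,0,0,0,0],[0,0,-1.4,0,0,0,0],[0,0,-1.4,0,0,0,0],[0,0,-1.4,0,0,0,0],[0,0,-1.4,0,0,0,0],[0,0,-1.4,0,0,0,0]]]'
python3 -m handwheel '[[[0,0,-1.4,0,0,0,0],[0,0,-1.4,0,0,0,0],[0,0,-1.4,0,0,0,0],[0,0,-1.4,0,0,0,0],[0,0,-1.4,0,0,0,0],[0,0,-1.3,0,0,0,0],[0,0,0,0,0,0,0],[0,0,0,0,0,0,0]]]'
python3 - <<'E'
from h import *
s,im=cap('top','top2.png')
R=s['ee_rot'];t=s['tcp_pos']
print(t,np.degrees(np.arctan2(R[1,0],R[0,0])),R.T@(np.array([.5629,-.1712,.083])-t))
cv2.imwrite('pics/t2c.png',cv2.resize(cv2.imread('pics/top2.png')[170:240,230:330],None,fx=8,fy=8,interpolation=cv2.INTER_CUBIC))
E
```

```text
time_s: 7.2
tcp_pos: [0.5737, 0.0688, 0.2069]
ee_rot: [[-0.997, -0.073, 0.004], [-0.073, 0.997, 0.001], [-0.004, 0.001, -1.0]]
wrist_force: [0.6, 0.3, 0.1]
gripper_width: 0.007
gripper_force: 0.0
time_s: 8.2
tcp_pos: [0.5325, -0.2199, 0.2028]
ee_rot: [[-0.997, -0.073, -0.002], [-0.073, 0.997, 0.001], [0.002, 0.001, -1.0]]
wrist_force: [-0.2, -0.5, 0.7]
gripper_width: 0.004
gripper_force: 0.0
time_s: 8.9
tcp_pos: [0.5327, -0.2188, 0.2027]
ee_rot: [[-0.449, -0.893, -0.003], [-0.893, 0.449, 0.001], [0.0, 0.003, -1.0]]
wrist_force: [0.6, -0.3, -0.5]
gripper_width: 0.002
gripper_force: 0.0
time_s: 9.7
tcp_pos: [0.533, -0.2189, 0.203]
ee_rot: [[0.384, -0.923, -0.002], [-0.923, -0.384, 0.001], [-0.001, 0.001, -1.0]]
wrist_force: [-0.7, -0.5, -0.2]
gripper_width: 0.007
gripper_force: 0.0
[ 0.53304551 -0.21890013  0.20303071] -67.4181580433076 [-0.03245137 -0.04603245  0.12000786]
```

View pics/t2c.png

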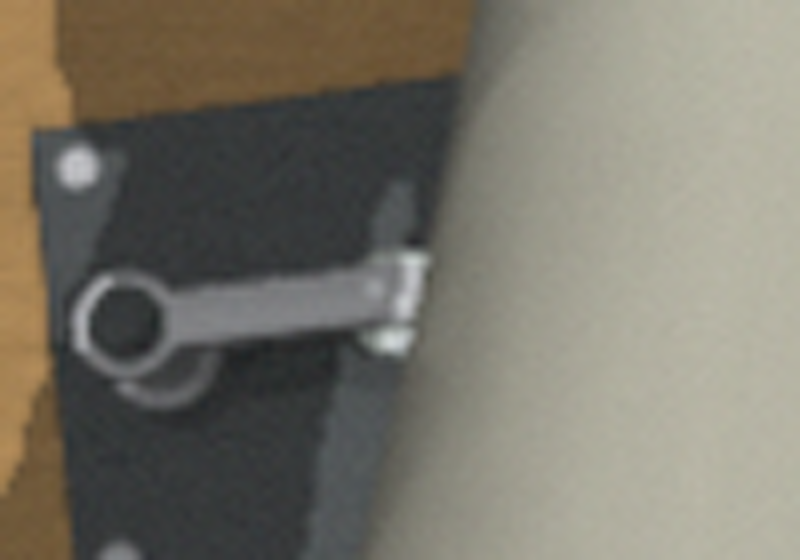

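The top crop shows the left arm lying over the left ear: pivot at crop (125,322), bar centre at (340,297), and the ear showing evenly on both sides of the tip (250 to 355). The robot hides the rest. I'll do the right arm next and check both afterwards.

```bash
python3 -m handwheel '[[[0,0,-0.9,0,0,0.03,0],[0,0,0,0,0,0.04,0],[0,0,0,0,0,0.03,0],[0,0,0,0,0,0.02,0],[0,0,0,0,0,0.01,0],[0,0,0,-0.003,0,0,0],[0,0,0,-0.003,0,0,0],[0,0,0,0,0,0,0]]]'
python3 -m handwheel '[[[0,0,0.833,-0.0044,0.0016,0,0],[0,0,0.833,-0.0044,0.0016,0,0],[0,0,0.833,-0.0044,0.0016,0,0],[0,0,0.833,-0.0044,0.0016,0,0],[0,0,0.833,-0.0044,0.0016,0,0],[0,0,0.833,-0.0044,0.0016,0,0],[0,0,0,0,0,0,0]]]'
python3 - <<'E'
from h import *
s=r.sense();R=s['ee_rot'];t=s['tcp_pos']
print(t,np.degrees(np.arctan2(R[1,0],R[0,0])),R.T@(np.array([.5629,-.1712,.083])-t))
E
```

```text
time_s: 10.55
tcp_pos: [0.5314, -0.2135, 0.075]
ee_rot: [[0.472, -0.882, 0.003], [-0.882, -0.472, -0.0], [0.002, -0.002, -1.0]]
wrist_force: [-0.9, -0.2, 0.3]
gripper_width: 0.006
gripper_force: 0.0
time_s: 11.25
tcp_pos: [0.5151, -0.191, 0.0749]
ee_rot: [[-0.032, -0.999, 0.003], [-1.0, 0.032, -0.0], [0.0, -0.003, -1.0]]
wrist_force: [-0.2, -0.0, -0.0]
gripper_width: 0.004
gripper_force: 0.0
[ 0.51509012 -0.19098522  0.07492212] -91.80795454554529 [-0.02128181 -0.04718316 -0.00795777]
```

```bash
python3 -m handwheel '[[[0,0,0.833,-0.0043,0.0018,0,0],[0,0,0.833,-0.0043,0.0018,0,0],[0,0,0.833,-0.0043,0.0018,0,0],[0,0,0.833,-0.0043,0.0018,0,0],[0,0,0.833,-0.0043,0.0018,0,0],[0,0,0.833,-0.0043,0.0018,0,0],[0,0,0.833,-0.0043,0.0018,0,0],[0,0,0.833,-0.0043,0.0018,0,0],[0,0,0.833,-0.0043,0.0018,0,0],[0,0,0.833,-0.0043,0.0018,0,0],[0,0,0.833,-0.0043,0.0018,0,0],[0,0,0,0,0,0,0]]]'
python3 - <<'E'
from h import *
s=r.sense();R=s['ee_rot'];t=s['tcp_pos']
print(t,np.degrees(np.arctan2(R[1,0],R[0,0])),R.T@(np.array([.5629,-.1712,.083])-t),R.T@(np.array([.5564,-.1002,.065])-t))
E
```

```text
time_s: 12.45
tcp_pos: [0.5185, -0.1418, 0.0743]
ee_rot: [[-0.836, -0.549, 0.001], [-0.549, 0.836, -0.0], [-0.001, -0.001, -1.0]]
wrist_force: [0.3, -0.8, 0.8]
gripper_width: 0.004
gripper_force: 0.0
[ 0.51850778 -0.14183201  0.07431014] -146.69559750301937 [-0.02098557 -0.04892695 -0.00862675] [-0.05451818  0.01399606  0.00935959]
```

```bash
python3 -m handwheel '[[[0,0,0.8,-0.0042,0.0018,0,0],[0,0,0.8,-0.0042,0.0018,0,0],[0,0,0.8,-0.0042,0.0018,0,0],[0,0,0.8,-0.0042,0.0018,0,0],[0,0,0.8,-0.0042,0.0018,0,0],[0,0,0,0,0,0,0]]]'
python3 -m handwheel '[[[0,0,0,0.006,0,0,0],[0,0,0,0.014,0,0,0],[0,0,0,0,0,-0.03,0],[0,0,0,0,0,-0.05,0],[0,0,0,0,0,-0.05,0],[0,0,0,0.013,-0.032,0,0],[0,0,0,0.013,-0.032,0,0],[0,0,0,0.013,-0.032,0,0],[0,0,0,0.013,-0.032,0,0],[0,0,0,0.013,-0.032,0,0],[0,0,0,0.013,-0.032,0,0],[0,0,0,0.013,-0.032,0,0]]]'
python3 -m handwheel '[[[0,0,0,0.013,-0.032,0,0],[0,0,0,0,-0.03,0,0],[0,0,0,0,0,0,0]]]'
python3 - <<'E'
from h import *
s,im=cap('top','top3.png')
cv2.imwrite('pics/t3c.png',cv2.resize(cv2.imread('pics/top3.png')[165:240,235:395],None,fx=5,fy=5,interpolation=cv2.INTER_CUBIC))
E
```

```text
time_s: 13.05
tcp_pos: [0.5337, -0.1254, 0.0739]
ee_rot: [[-0.987, -0.162, 0.0], [-0.162, 0.987, 0.0], [-0.0, -0.0, -1.0]]
wrist_force: [-1.3, -0.7, -0.1]
gripper_width: 0.006
gripper_force: 0.1
time_s: 14.25
tcp_pos: [0.4587, -0.3654, 0.2038]
ee_rot: [[-0.987, -0.162, 0.001], [-0.162, 0.987, 0.0], [-0.001, -0.0, -1.0]]
wrist_force: [0.8, -0.2, -1.0]
gripper_width: 0.005
gripper_force: 0.0
time_s: 14.55
tcp_pos: [0.456, -0.4304, 0.2029]
ee_rot: [[-0.987, -0.158, 0.0], [-0.158, 0.987, -0.001], [-0.0, -0.001, -1.0]]
wrist_force: [0.1, 0.8, -0.7]
gripper_width: 0.0
gripper_force: 0.0
```

View pics/t3c.png

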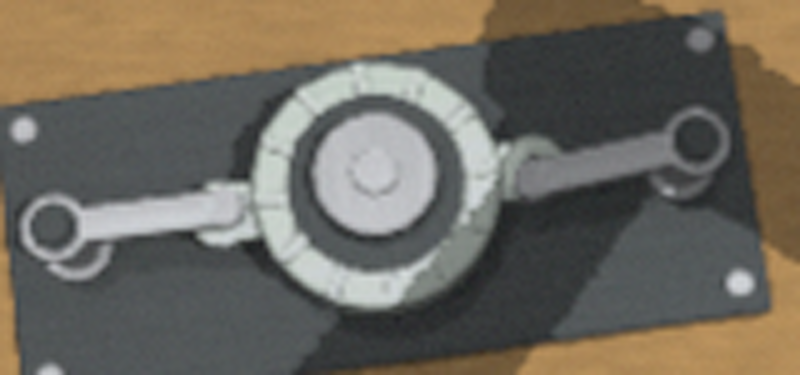

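Top crop: left pivot (53,229), left tip about (233,206), right pivot (695,141), right tip about (528,178). The right arm is still short of its ear, which shows at about (533,165).

```bash
python3 - <<'E'
from h import *
f=lambda u,v,z: onz('top',(235+(u-2)/5,165+(v-2)/5),z)[:2]
ang=lambda a,b:np.degrees(np.arctan2(*(b-a)[::-1])).round(1)
Lp,Rp=f(53,229,.091),f(695,141,.091)
Lb,Lt=f(150,216.5,.083),f(233,206,.083); Rb,Rt=f(610,160,.083),f(532,178,.083)
Le,Re=np.array([.5359,.0419]),np.array([.5564,-.1002])
print(Lp,Rp,Lt,Rt)
print('L',ang(Lp,Lb),ang(Lp,Lt),ang(Lp,Le)); print('R',ang(Rp,Rb),ang(Rp,Rt),ang(Rp,Re))
# ridge: brightness profile columns of left & right bars
g=cv2.cvtColor(cv2.imread('pics/top3.png'),cv2.COLOR_BGR2GRAY).astype(int)
print('L cols'); 
for c in (256,262,268,274,280,283): print(c,g[199:218,c])
print('R cols')
for c in (338,340,343,346,352,358,364): print(c,g[190:208,c])
E
```

```text
[0.52586622 0.1137515 ] [ 0.56236764 -0.17095914] [0.53656311 0.03502996] [ 0.54781075 -0.09858292]
L -81.3 -82.3 -82.1
R 100.3 101.4 94.8
L cols
256 [ 86  87  85  84  85  84 122 182 189 195 201 203 199 164 110 147 144 138
 119]
262 [ 87  86  85  84  84  98 149 192 195 202 206 202 174  74  65  73  72  71
  75]
268 [ 87  83  84  85  84 132 191 194 199 207 205 186 103  68  70  72  75  72
  75]
274 [ 85  87  78  64 127 188 190 196 204 203 194 143 107 106  54  68  73  74
  76]
280 [ 74  80 128 189 193 192 192 195 195 197 176 142 186 209 186 111  77  74
  75]
283 [ 57  54 131 203 188 167 170 158 154 137 158 196 199 175  68  58  64  76
  73]
R cols
338 [ 53  55  78 123 147 157 152 147 137 115 118 114 106 100  92  56  42  43]
340 [ 56  61 110 135 140 131 114 110 122 120 123 122 126 116  82  57  46  47]
343 [ 55  57  92 132 132 124 108 125 132 129 128 127 124 111  74  49  44  46]
346 [ 55  54  60  61  92 115 119 119 125 126 128 128 115  64  45  39  44  46]
352 [ 54  55  54  51  83 124 121 123 129 130 127 104  54  39  46  47  46  42]
358 [ 56  55  58  92 123 122 124 126 129 120  83  49  42  45  48  46  43  44]
364 [ 55  77 112 120 124 124 127 127 109  64  60  51  47  48  56  75  80  83]
```

```bash
python3 -m handwheel '[[[0,0,0,-0.0126,0.0321,0,0],[0,0,0,-0.0126,0.0321,0,0],[0,0,0,-0.0126,0.0321,0,0],[0,0,0,-0.0126,0.0321,0,0],[0,0,0,-0.0126,0.0321,0,0],[0,0,0,-0.0126,0.0321,0,0],[0,0,0,-0.0126,0.0321,0,0],[0,0,0,-0.0126,0.0321,0,0],[0,0,0,-0.0126,0.0321,0,0],[0,0,0,0,0,0,0],[0,0,0,0,0,0,0]]]'
```

```text
time_s: 15.7
tcp_pos: [0.5221, -0.1229, 0.2038]
ee_rot: [[-0.987, -0.163, 0.0], [-0.163, 0.987, 0.0], [-0.0, 0.0, -1.0]]
wrist_force: [0.2, -0.2, -1.0]
gripper_width: 0.005
gripper_force: 0.0
```

```bash
python3 -m handwheel '[[[0,0,0,0,-0.004,0.03,0],[0,0,0,0,0,0.04,0],[0,0,0,0,0,0.03,0],[0,0,0,0,0,0.02,0],[0,0,0,0,0,0.009,0],[0,0,0,-0.004,0,0,0],[0,0,0,-0.004,0,0,0],[0,0,0,-0.003,0,0,0],[0,0,0,0,0,0,0]]]'
python3 -m handwheel '[[[0,0,0.25,-0.0015,0.0005,0,0],[0,0,0.25,-0.0015,0.0005,0,0],[0,0,0.25,-0.0015,0.0005,0,0],[0,0,0.25,-0.0015,0.0005,0,0],[0,0,0,0,0,0,0],[0,0,0,0,0,0,0]]]'
```

```text
time_s: 16.6
tcp_pos: [0.5351, -0.1264, 0.0756]
ee_rot: [[-0.987, -0.16, 0.002], [-0.16, 0.987, -0.0], [-0.002, -0.0, -1.0]]
wrist_force: [0.3, 0.2, -0.0]
gripper_width: 0.003
gripper_force: 0.0
time_s: 17.2
tcp_pos: [0.5399, -0.1236, 0.0745]
ee_rot: [[-0.998, -0.056, 0.0], [-0.056, 0.998, 0.0], [-0.0, 0.0, -1.0]]
wrist_force: [-1.2, 0.5, 0.6]
gripper_width: 0.009
gripper_force: 0.5
```

```bash
python3 -m handwheel '[[[0,0,0,0.006,0,0,0],[0,0,0,0.014,0,0,0],[0,0,0,0,0,-0.03,0],[0,0,0,0,0,-0.05,0],[0,0,0,0,0,-0.05,0],[0,0,0,0.01,-0.036,0,0],[0,0,0,0.01,-0.036,0,0],[0,0,0,0.01,-0.036,0,0],[0,0,0,0.01,-0.036,0,0],[0,0,0,0.01,-0.036,0,0],[0,0,0,0.01,-0.036,0,0],[0,0,0,0.01,-0.036,0,0]]]'
python3 -m handwheel '[[[0,0,0,0.01,-0.036,0,0],[0,0,0,0,-0.03,0,0],[0,0,0,0,0,0,0]]]'
python3 - <<'E'
from h import *
s,im=cap('top','top4.png')
cv2.imwrite('pics/t4c.png',cv2.resize(cv2.imread('pics/top4.png')[165:240,235:395],None,fx=5,fy=5,interpolation=cv2.INTER_CUBIC))
g=cv2.cvtColor(cv2.imread('pics/top4.png'),cv2.COLOR_BGR2GRAY).astype(int)
for c in (336,338,340,343,346,352,358,364): print(c,g[188:208,c])
E
```

```text
time_s: 18.4
tcp_pos: [0.4634, -0.3818, 0.2046]
ee_rot: [[-0.998, -0.055, 0.001], [-0.055, 0.998, -0.0], [-0.001, -0.0, -1.0]]
wrist_force: [1.2, 0.6, -0.8]
gripper_width: -0.002
gripper_force: 0.0
time_s: 18.7
tcp_pos: [0.4569, -0.4499, 0.2037]
ee_rot: [[-0.999, -0.052, 0.0], [-0.052, 0.999, -0.001], [-0.0, -0.001, -1.0]]
wrist_force: [-0.9, 0.4, 0.4]
gripper_width: 0.007
gripper_force: 0.0
336 [ 86  83  80  80  72  98 143 136 134 150 136 140 177 211 191 136 117  60
  39  40]
338 [ 84  85  86  83  98 142 185 198 197 200 192 148  99 139 166 144 110  59
  42  36]
340 [ 86  73  56  85 147 187 196 199 201 200 203 191 140  92 137 156 118  62
  48  47]
343 [ 52  55  56  61 109 169 199 200 187 177 147 109  80 118 138 134 110  54
  45  46]
346 [ 53  55  52  55 116 178 154 127 129 132 126 102  88 109  99  58  43  43
  48  45]
352 [ 55  53  55  68 101 124 125 130 131 130 110  55  41  44  46  47  44  45
  48  57]
358 [ 58  56  55  88 125 126 129 129 132 122  84  52  42  49  46  46  46  48
  58  56]
364 [ 56  54  88 124 122 127 127 129 124 102  68  73  73  61  53  45  49  52
  53  55]
```

View pics/t4c.png

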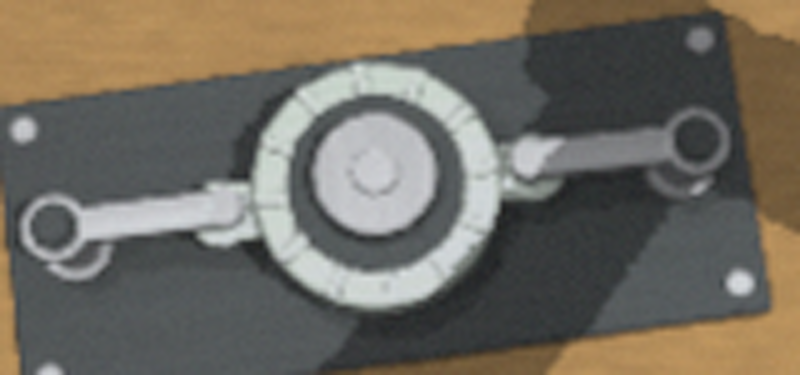

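Both tips now lie over their ears. The left tip is at about crop (233,206), the right tip at about (535,156) with the right ear rim showing around it at (535,195).

```bash
python3 - <<'E'
from h import *
ang=lambda a,b:np.degrees(np.arctan2(*(b-a)[::-1])).round(1)
o=lambda u,v,z:onz('top',(u,v),z)[:2]
Rp=np.array([.5626,-.1711]); Re=np.array([.5564,-.1002])
Q=[o(c,v,.083) for c,v in((364,193.8),(358,194.5),(352,195.1),(340,195.9))]
print([ang(Rp,q) for q in Q],ang(Q[0],Q[-1]),ang(Rp,Re),Q[-1])
# predicted pixel rows at the tip column for tip target over ear
Lp=np.array([.5265,.1138]); Le=np.array([.5362,.0425])
Q=[o(c,v,.083) for c,v in((262,208.3),(268,207.5),(274,206.8))]
print([ang(Lp,q) for q in Q],ang(Q[0],Q[-1]),ang(Lp,Le))
im=cv2.imread('pics/top1.png'); g=cv2.cvtColor(im,cv2.COLOR_BGR2GRAY).astype(int)
for nm,sl in(('L',(slice(202,214),slice(274,286))),('R',(slice(192,205),slice(336,348)))):
    w=np.clip(130-g[sl],0,None)*1.0; n,l,st,ce=cv2.connectedComponentsWithStats((w>0).astype('uint8'))
    for i in range(1,n):
        m=(l==i)*w; y,x=np.indices(w.shape); p=(sl[1].start+(m*x).sum()/m.sum(),sl[0].start+(m*y).sum()/m.sum())
        print(nm,st[i],p,o(*p,.065))
E
```

```text
[np.float64(92.2), np.float64(93.7), np.float64(94.2), np.float64(93.8)] 94.5 95.0 [ 0.5576016  -0.09653156]
[np.float64(-82.3), np.float64(-82.5), np.float64(-82.8)] -83.4 -82.3
L [0 0 2 2 3] (np.float64(274.1384615384615), np.float64(202.01538461538462)) [0.54830316 0.05287325]
L [ 3  4  4  4 16] (np.float64(278.62708333333336), np.float64(207.22604166666667)) [0.53617926 0.0425697 ]
L [ 0 10  2  2  3] (np.float64(274.30645161290323), np.float64(212.8548387096774)) [0.52336019 0.05230719]
L [ 8 11  4  1  4] (np.float64(283.8861788617886), np.float64(213.0)) [0.52279849 0.03055852]
R [0 0 3 2 4] (np.float64(336.5882352941176), np.float64(192.0808823529412)) [ 0.56982729 -0.08985612]
R [8 0 4 4 8] (np.float64(346.2842465753425), np.float64(192.62671232876713)) [ 0.56832273 -0.11202084]
R [ 3  4  5  5 15] (np.float64(341.1061519903498), np.float64(197.78648974668275)) [ 0.55646199 -0.09993924]
R [ 8 10  4  3  7] (np.float64(346.13246753246756), np.float64(203.4805194805195)) [ 0.543172   -0.11113644]
```

```bash
python3 -c "
from station import r
print(r.finish_job())"
```

```text
the job is handed in; nothing more can be done
None
```

Both hold-down arms are swung over their ears' bolt holes, centred to within about 1–2 mm by the last top picture. I handed the job in at 18.7 s with the gripper clear of everything; contact forces stayed within about 2 N, and the alternator showed no shift in the pictures.

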